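Open the clamshell test fixture

ROBOT

A 6-joint arm with a two-finger parallel gripper is mounted at the origin on the work surface. World frame = base frame: x ahead of the robot, y to its left, z up, the work surface at z = 0. Lengths are in m, angles in degrees, forces in N, time in s.
With the tool pointing down it reaches from about 0.375 to 0.75 m from the base axis. Payload 9 kg.
Tool frame: the origin (TCP) lies where the fingers leave the gripper's body, on its centre line; the fingertips stand 73 mm ahead of it and the grasp point (between the pads) lies 54 mm ahead of it (robot.tip_reach is the distance from the TCP to the fingertips, in m); z points along the fingers, y is the line along which they close (so a half turn about z gives the same grasp; the last joint's range is limited). The gripper opens to 85 mm and grips with 20 to 120 N. Pads are 22 mm wide; open, the fingers measure 114 mm over their backs; the gripper's body (76 mm by 85 mm) begins 54 mm behind the grasp point. The pads swing forward as they close: fully open they stand 13 mm farther back than shut.
Start: joints at [-85.468, 5.964, 5.575, 89.605, 0, 77.527], TCP at [0.175, -0.574, 0.304] pointing down, gripper open.
Joint ranges: [-171.21, 171.21], [-48.23, 106.86], [-62.78, 66.21], [-105.2, 120.99], [-86.42, 89.51], [-180, 180]. Speed limits (degrees/s): [127.2, 127.2, 147.25, 180, 180, 180].

INTERFACE

Orientations are given as [roll, pitch, yaw] about the fixed x, y, z axes, in that order (R = Rz(yaw) Ry(pitch) Rx(roll)).
In Python, from plant import robot gives the robot as it stands. Calls block until the motion is done:
- robot.move_pose(position, orientation): joint-space move of the TCP to a pose.
- robot.line_to(position, vel=0.15, rotation=None, guard=None): straight line of the TCP; rotation=None keeps the orientation; vel is the mean speed in m/s. With guard (N) it stops when the force on the tool has changed by that much, and returns True; else False.
- robot.goto_joints(angles): joint-space move.
- robot.set_gripper(opening): finger opening in m; the grip force is fixed at half the most; returns when the fingers have stopped.
- robot.pause(seconds).
- robot.ik(position, orientation): joint angles nearest the present ones, or None.
- robot.observe(): the state.
- robot.grab_frame(name): name is "scene" or "top" or "wrist"; returns the picture (384x512x3 uint8, blue, green, red); there is no depth.
- robot.get_calibration(name): a dict with "vertical_fov" (degrees; the focal length in pixels is half the picture's height over the tangent of half this angle, whatever the lens; pixels are square), "cx", "cy" (the principal point, pixels), "rvec" (rotation vector, rad) and "tvec" (3), from world to camera coordinates, as OpenCV has them. Camera axes: x right, y down, z forward; pixel columns grow to the right and rows downward; lengths in m; the calibration is good to about 2 mm. A picture is of the moment at which its call begins: read the wrist's pose just before it. get_calibration takes no time and is no camera call; for the wrist camera it gives the pose at the moment of the call.
A pose or a line that the arm cannot do raises robot.IKError and nothing moves.
- robot.job_done(): hands the job in; it is judged then, once.
The state is a dict: "time": time; "q": joint angles; "qvel": joint speeds; "joint_torque": joint torques, N m; "tool_pos": TCP position; "tcp_rot": TCP orientation; "ft_force": force on the tool from outside, world axes, zero at the start; "torque": the same for the moment, N m; "gripper_width": finger opening in m; "gripper_force": force on a finger pad.
Only numpy, scipy, OpenCV 4.12 (cv2) and the standard library are available. Lean on these libraries where they do the work, as an engineer would, in place of code of your own. Each camera call takes 0.05 s, during which the arm holds its last target. There are 200 camera calls.

TASK

Press the release tab of the clamshell test fixture so that its spring-loaded lid pops up, then push the lid on until it is fully open, leaning back on its stop and staying there by itself. The wire-bonded module in the nest under the lid must not be touched, and must stay in its nest; pick nothing up, and leave the things standing around the fixture where they are.

Things in the scene. Friction and masses are not known exactly. Their poses are not given: they have to be found in the camera images.
- fixture: Clamshell test fixture, bolted down (fixed). Origin: centre of its underside, on the bench; x points from its front (latch) to its back (hinge), z up. Foot plate 150 (x) by 126 (y) by 8 mm; black body 130 by 100 mm, top at z 34, side rails to z 41.5; hinge lugs at the back up to z 50. Aluminium lid with clear window on top; steel latch in front, its tab reaching out to x -114 mm.
- latch (a joint): Release latch, rad: 0 at rest, 0.32 right down. Pivot: y-parallel axis at fixture x -73, z 18 mm; pressing the tab down swings the hook forward off the lid's lip. The lid comes free at about 0.15 to 0.18 (tab pressed about 4 mm at tab; full travel 8 mm). Takes about 5 N, 6 to 7 N right down; springs back. The latch's upright is 36 mm wide (y) and its hook reaches up to z 51 mm.
- tab (a point): The press point on the upper face of the release tab: a flat steel plate 36 mm wide (y), its free part about 36 mm long (x), 4 mm thick, sticking out level at the front. At rest this point is at fixture x = -99, y = 0, z = 28 mm, 15 mm behind the tab's front edge. It moves with the latch.
- lid (a joint): Lid angle, rad: 0 shut and latched. Once released, its spring lifts it to about 0.87 (50 deg) and no further. From there it moves freely (0.16 kg, a little damping; 1 or 2 N at the edge) and falls back on to the spring if let go; past upright (about 1.6) it falls on by itself to its open stop at 1.92 (110 deg) and stays. A finger pointing down can push its raised edge to the back, rising with it.
- lid_edge (a point): Middle of the lid's front edge, the end of its 30 mm wide, 4 mm thick catch lip, 126 mm from the hinge axis. The lid plate behind it is 80 mm wide (y) and 8 mm thick, its front edge 118 mm from the hinge axis. Shut, the point is at fixture x = -68, z = 44 mm; it moves with the lid: up and to the back.
- lid_hinge (a point): Point on the lid's hinge axis, which is parallel to the fixture's y: fixture x = 58, y = 0, z = 46 mm. The lid plate is centred on this axis (4 mm to either face).
- nest (a point): Centre of the nest floor in the fixture, fixture x = -8, y = 0, z = 34 mm: an inside space of 27 (x) by 53 (y) mm with 4 mm high white walls.
- module: Wire-bonded module lying loose in the nest: copper carrier 24 (x) by 50 (y) by 3 mm with ceramic and two dark chips, 4.5 mm high in all, 30 g. Origin: centre of its underside. Not to be touched.
- spool: Bystander: white plastic bonding-wire spool standing on its flange, 50 mm diameter, 32 mm high. Origin: centre of its underside.
- chip_box: Bystander: flat black chip box, 51 by 51 by 11 mm. Origin: centre of its underside.
- bottle: Bystander: small amber bottle with black cap, 34 mm diameter, 72 mm high. Origin: centre of its underside.
- tweezers: Bystander: steel tweezers lying flat, about 120 mm long, 15 mm wide, 8 mm high. Origin: underside, at mid-length.

How it is judged:
By the outcome, as a careful person would: the job done as asked, in the order asked, and still so for the second after the job is handed in, with the robot touching nothing.
It also fails if it takes over 43 s, if anything falls off the work surface, if the arm or the gripper's body presses on something with over 40 N, if the wrist force passes 120 N, or if a joint passes its speed limit or range.

## Working session

There is one attempt and no reset: what is moved stays moved. The work goes in short steps, each a Python script; the robot and the scene stay as the last script left them, time stands still between calls to the robot, and variables do not carry over. Pictures are saved under pics/ and viewed, at most 10 in all, crops included, and the job is handed in when it is done.

```bash
mkdir -p pics; ls; python3 - <<'E'
from plant import robot
import cv2
for n in("scene","top"):
    cv2.imwrite(f"pics/{n}0.png",cv2.resize(robot.grab_frame(n),(800,600),interpolation=cv2.INTER_CUBIC)); print(n,robot.get_calibration(n))
print(robot.observe())
E
```

```text
pics
scene {'vertical_fov': 51.97619344991382, 'cx': 261.97690003354415, 'cy': 188.0650645077306, 'rvec': array([ 1.82977678,  1.95782651, -0.59376866]), 'tvec': array([-0.0081608 , -0.49735036,  1.24129181])}
top {'vertical_fov': 47.336969738883504, 'cx': 251.38197801124534, 'cy': 191.20337290157215, 'rvec': array([ 2.09855121, -2.14053703,  0.21045942]), 'tvec': array([0.06626847, 0.61760656, 0.76452433])}
{'time': 0.1, 'q': array([-8.54676920e+01,  5.99624009e+00,  5.53183672e+00,  8.96047136e+01,
       -4.43951298e-04,  7.75262879e+01]), 'qvel': array([ 0.06465875, -0.05267807,  0.24820637,  0.08429776, -0.09337545,
        0.05762477]), 'joint_torque': array([ 3.83281425e-03, -5.58205569e+01,  5.04721785e+01,  1.32760772e-02,
       -4.56301750e-04,  6.83708770e-07]), 'tool_pos': array([ 0.17546928, -0.57354667,  0.30319246]), 'tcp_rot': array([-1.79932419e+02, -1.44952243e-02,  1.70060118e+01]), 'ft_force': array([-0.85415663, -0.58439669, -0.04822069]), 'torque': array([ 0.02310503, -0.04924368, -0.02788297]), 'gripper_force': 0.0, 'gripper_width': 0.08502741456504435}
```

View pics/top0.png

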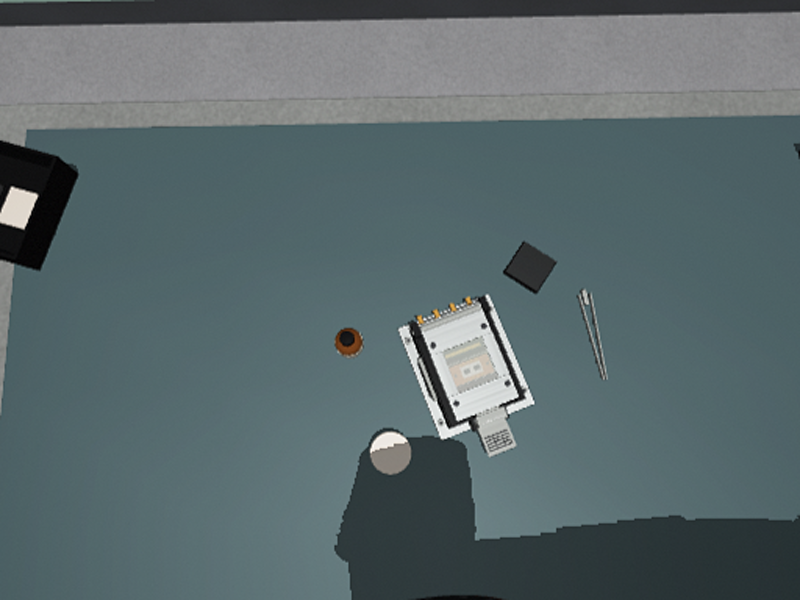

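View pics/scene0.png

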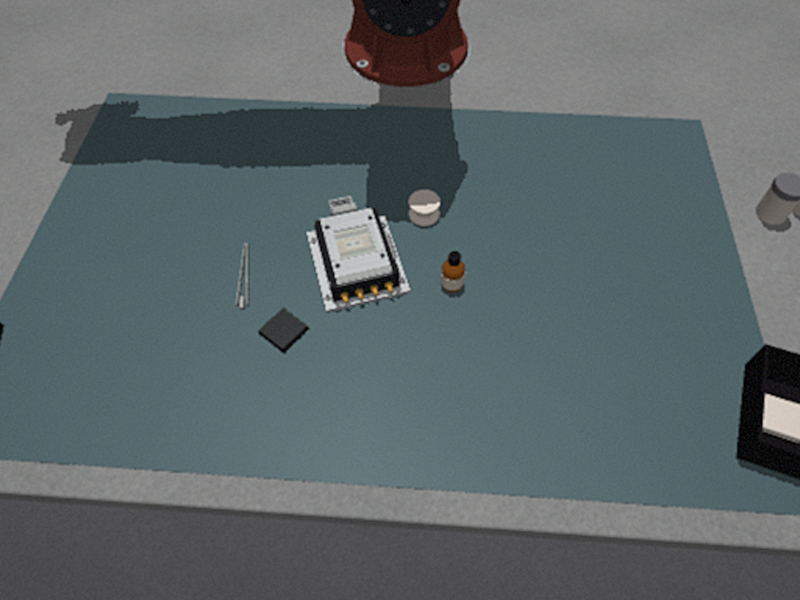

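The top view (800-px scale) shows the foot plate corners at about (400,327), (490,296), (535,403) and (442,438), and the tab's front corners at (488,457) and (516,445). The spool at (390,452) is left of the tab, the bottle at (348,342), the chip box at (530,267) and the tweezers at (593,335). I'll fit the fixture pose next.

```bash
cat > h.py <<'E'
import numpy as np,cv2
from scipy.optimize import least_squares
def K(c):
    f=192/np.tan(np.radians(c["vertical_fov"]/2)); return np.array([[f,0,c["cx"]],[0,f,c["cy"]],[0,0,1.]])
def proj(c,P): return cv2.projectPoints(np.array(P,float),c["rvec"],c["tvec"],K(c),None)[0][:,0]
def F(p,P):
    P=np.atleast_2d(np.array(P,float)); a=p[2]; c,s=np.cos(a),np.sin(a)
    return np.c_[p[0]+c*P[:,0]-s*P[:,1],p[1]+s*P[:,0]+c*P[:,1],P[:,2]]
def fit(obs,p0):  # obs: list of (calib, fixture pts, pixels)
    r=least_squares(lambda p:np.concatenate([(proj(c,F(p,P))-px).ravel() for c,P,px in obs]),p0,x_scale=[.01,.01,.1],loss='soft_l1')
    return r.x,r.fun
def ray(c,px,z):
    R=cv2.Rodrigues(c["rvec"])[0]; o=-R.T@c["tvec"].ravel(); d=R.T@np.linalg.inv(K(c))@[px[0],px[1],1]
    return o+d*(z-o[2])/d[2]
E
python3 - <<'E'
from plant import robot
from h import *
c=robot.get_calibration("top")
P=[(.075,.063,.008),(.075,-.063,.008),(-.075,-.063,.008),(-.075,.063,.008),(-.114,.018,.028),(-.114,-.018,.028)]
px=np.array([(400,327),(490,296),(535,403),(442,438),(488,457),(516,445)])/1.5625
o=ray(c,np.array([467,368])/1.5625,.02);print(o)
p,r=fit([(c,P,px)],[o[0],o[1],.3]);print(p,np.degrees(p[2]),r.reshape(-1,2).round(1))
for n,q,z in [("spool",(390,452),.032),("bottle",(348,338),.072),("box",(530,267),.011),("tw",(593,335),.004)]: print(n,ray(c,np.array(q)/1.5625,z))
print(F(p,[(-.099,0,.028),(.058,0,.046)]))
a=np.degrees(p[2])
for yaw in (a,a+90,a-90,a+180):
  for fx,z in((-.099,.25),(-.104,.105),(.02,.27)):
    q=robot.ik(F(p,[(fx,0,z)])[0],[180,0,yaw]);print(yaw,fx,None if q is None else np.round(q))
cw=robot.get_calibration("wrist");R=cv2.Rodrigues(cw["rvec"])[0];print(-R.T@cw["tvec"],R[2],cw["vertical_fov"])
E
```

```text
[ 0.5374215  -0.03650997  0.02      ]
[ 0.54325811 -0.03701926  0.33354691] 19.11083002883762 [[-0.9 -0.5]
 [ 0.3 -2.1]
 [ 0.2  0.1]
 [-0.7  0.6]
 [ 0.5 -0. ]
 [ 0.3  0.8]]
spool [0.43786181 0.06093118 0.032     ]
bottle [0.57057205 0.10762351 0.072     ]
box [ 0.66691865 -0.12418384  0.011     ]
tw [ 0.57779851 -0.2008268   0.004     ]
[[ 0.4497143  -0.06943151  0.028     ]
 [ 0.59806156 -0.01803026  0.046     ]]
19.11083002883762 -0.099 [-25. -20. -24.  86.   0. 136.]
19.11083002883762 -0.104 [-26. -18. -37.  70.   0. 135.]
19.11083002883762 0.02 [-16.  -1.  -5.  86.   0. 144.]
109.11083002883763 -0.099 [-25. -20. -24.  86.   0.  46.]
109.11083002883763 -0.104 [-26. -18. -37.  70.   0.  45.]
109.11083002883763 0.02 [-16.  -1.  -5.  86.   0.  54.]
-70.88916997116237 -0.099 [ -25.  -20.  -24.   86.    0. -134.]
-70.88916997116237 -0.104 [ -26.  -18.  -37.   70.    0. -135.]
-70.88916997116237 0.02 [ -16.   -1.   -5.   86.    0. -126.]
199.11083002883763 -0.099 [-25. -20. -24.  86.   0. -44.]
199.11083002883763 -0.104 [-26. -18. -37.  70.   0. -45.]
199.11083002883763 0.02 [-16.  -1.  -5.  86.   0. -36.]
[ 0.25209063 -0.55034804  0.37232803] [-0.29552101 -0.0888209  -0.95119829] 60.29658187715708
```

```bash
cat >> h.py <<'E'
p=np.array([0.54326,-0.03702,0.33355]); YAW=np.degrees(p[2])+180
from plant import robot
TR=robot.tip_reach
def tcp(x,z,y=0): return F(p,[(x,y,z+TR)])[0]
def save(n,name): cv2.imwrite(f"pics/{name}.png",cv2.resize(robot.grab_frame(n),(800,600),interpolation=cv2.INTER_CUBIC))
E
python3 - <<'E'
from h import *
print(TR)
robot.move_pose(tcp(-.106,.12),[180,0,YAW]); robot.set_gripper(0)
c=robot.get_calibration("wrist");save("wrist","w1");o=robot.observe();print(o["time"],o["tool_pos"],tcp(-.106,.12),o["gripper_width"],o["ft_force"])
P=F(p,[(-.114,.018,.028),(-.114,-.018,.028),(-.068,0,.044),(-.075,.063,.008),(-.075,-.063,.008)])
print((proj(c,P)*1.5625).round())
E
```

```text
0.0726
3.0 [ 0.44311483 -0.0717181   0.19259839] [ 0.44310208 -0.07172434  0.1926    ] -0.00019670253613909017 [ 0.12233709 -0.32196242  0.63401913]
[[439. 286.]
 [363. 286.]
 [401. 389.]
 [520. 345.]
 [283. 345.]]
```

View pics/w1.png

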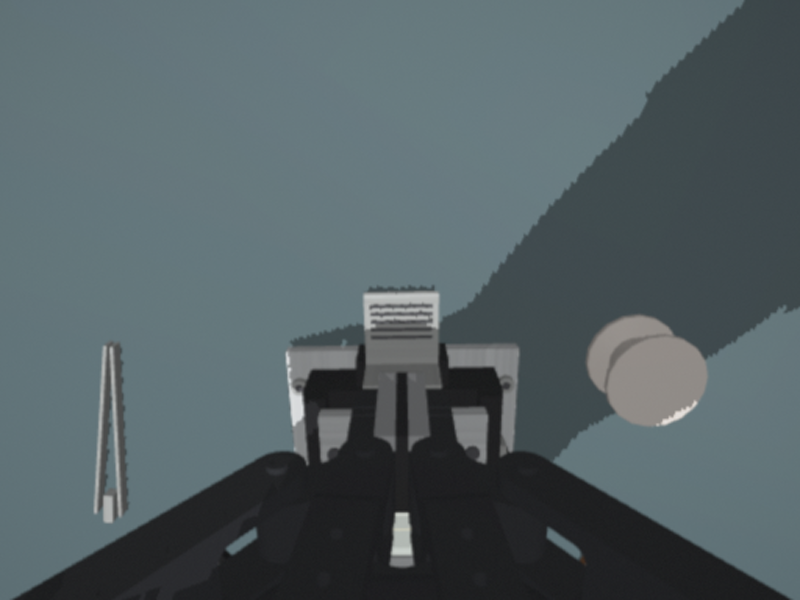

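The tab's front edge is at (364–439, 291) and the foot corners at (288,346) and (519,346). Both are within about 2 mm of prediction, so I'll press.

```bash
python3 - <<'E'
from h import *
robot.line_to(tcp(-.104,.040),vel=.1)
f0=robot.observe()["ft_force"]
hit=robot.line_to(tcp(-.104,.018),vel=.02,guard=3)
z=robot.observe()["tool_pos"][2]-TR; print(hit,z)
if hit:
    print(robot.line_to(tcp(-.104,z-.0075),vel=.03,guard=25))
    o=robot.observe();print(o["tool_pos"][2]-TR,o["ft_force"]-f0)
robot.pause(.4)
save("scene","s2")
robot.line_to(tcp(-.108,.05),vel=.1); robot.pause(.2)
print(robot.observe()["time"]); save("scene","s3")
E
```

```text
True 0.026251172964373473
False
0.019300717458659744 [-8.98868644 -0.28091415 13.42869589]
6.175
```

View pics/s3.png

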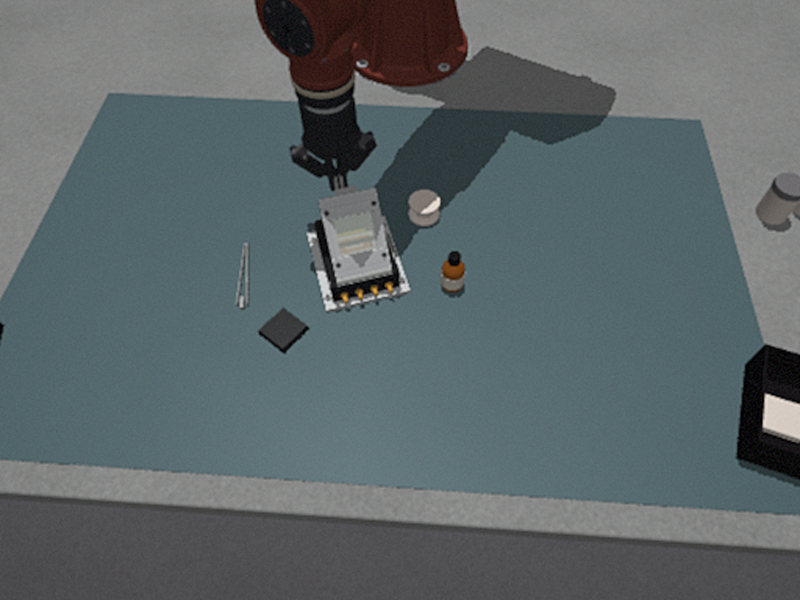

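The lid has popped up; its edge spans (320–377, 190–200). Next I push it back along its arc.

```bash
python3 - <<'E'
from h import *
c=robot.get_calibration("scene");t=.87
print((proj(c,F(p,[(.058-.118*np.cos(t),y,.046+.118*np.sin(t)) for y in(-.04,.04)]))*1.5625).round())
robot.line_to(tcp(-.108,.115),vel=.15)
robot.line_to(tcp(-.05,.118),vel=.15)
for t in (.95,1.1,1.25,1.4,1.57):
    g=robot.line_to(tcp(.058-.126*np.cos(t)-.011,.046+.126*np.sin(t)-.024),vel=.1,guard=15)
    o=robot.observe();print(t,g,o["ft_force"].round(1),o["time"])
    if g: break
else:
    print(robot.line_to(tcp(.072,.150),vel=.08,guard=15))
save("scene","s4");save("wrist","w4")
E
```

```text
[[317. 198.]
 [374. 187.]]
0.95 False [ 0.2 -0.6  0.2] 7.7333
1.1 False [ 0.2  0.2 -0.4] 8.075
1.25 False [-1.  -0.8  1.3] 8.4167
1.4 False [-0.3  0.8  0.7] 8.7583
1.57 False [-0.4  0.7 -0.1] 9.125
False
```

View pics/s4.png

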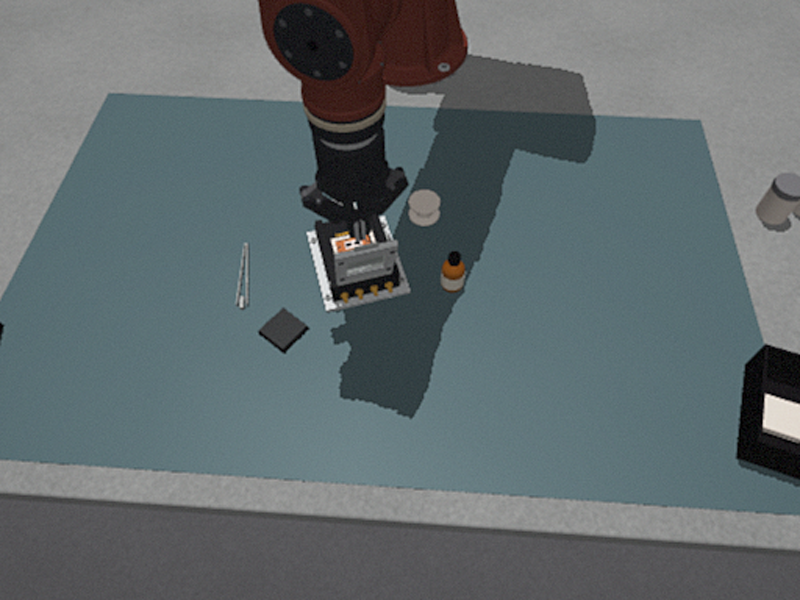

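The lid is past upright, with its edge at about (333–397, 245–252). The fingers are still in front of it, so I'll retreat and check.

```bash
python3 - <<'E'
from h import *
robot.line_to(tcp(-.06,.19),vel=.12)
robot.move_pose(tcp(-.13,.24,-.15),[180,0,YAW]);robot.pause(.5)
c=robot.get_calibration("scene");t=1.92
print((proj(c,F(p,[(.058-.118*np.cos(t)+s*.004*np.sin(t),y,.046+.118*np.sin(t)+s*.004*np.cos(t)) for s in (-1,1) for y in(-.04,.04)]))*1.5625).round())
im=robot.grab_frame("scene");print(robot.observe()["time"])
cv2.imwrite("pics/s5.png",cv2.resize(im[110:215,140:320],(800,467),interpolation=cv2.INTER_CUBIC))
E
```

```text
[[331. 252.]
 [394. 239.]
 [332. 258.]
 [396. 245.]]
12.2667
```

View pics/s5.png

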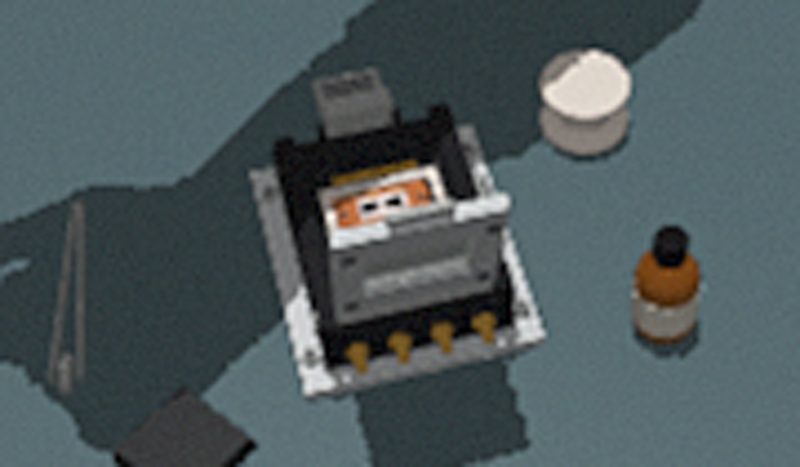

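The crop shows the lid edge from (328,235) to (510,200), i.e. (334,254)–(398,242) at 800-px scale. That matches the predicted 1.92 rad open stop, and the lid stays there with the arm clear. The module is in its nest and the bystanders haven't moved.

```bash
python3 -c "
from plant import robot
print(robot.job_done())"
```

```text
the job is handed in; nothing more can be done
None
```

The tab was pressed, the lid popped up and was pushed back onto its open stop, where it stays by itself; the module and bystanders look undisturbed in the last picture, and I handed the job in at about 12 s.

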